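# Wind up the image plate and hold the clip gaping over its edge

## Robot

A 6-joint arm with a two-finger parallel gripper is mounted at the origin on the work surface. World frame = base frame: x ahead of the robot, y to its left, z up, the work surface at z = 0. Lengths are in mm, angles in degrees, forces in N, time in s.
With the tool pointing down it reaches from about 300 to 1000 mm from the base axis. Payload 5.1 kg.
Tool frame: the origin (TCP) lies midway between the tips of the shut fingers; the grasp point (between the pads) lies 19 mm behind it; z points along the fingers, y is the direction in which the jaws open and shut (so a half turn about z gives the same grasp; the last joint's range is limited). The gripper opens to 95 mm and grips with 3 to 60 N. Pads are 20 mm wide; open, the fingers measure 119 mm over their backs; the gripper's body (75 mm by 180 mm) begins 59 mm behind the grasp point.
Start: joints at [62.189, 7.093, 94.555, -0, 78.352, -4.733], TCP at [254.816, 597.958, 214.656] pointing down, gripper open.
Joint ranges: [-149.61, 149.61], [-58.7, 133.49], [1.44, 155.28], [-77.14, 257.14], [18.33, 153.61], [-166.67, 166.67]. Speed limits (degrees/s): [147.25, 147.25, 180, 180, 180, 180].

## Interface

Orientations are given as [roll, pitch, yaw] about the fixed x, y, z axes, in that order (R = Rz(yaw) Ry(pitch) Rx(roll)).
In Python, from cell import manip gives the robot as it stands. The module is installed in compiled form; this text tells all that it offers. Calls block until the motion is done:
- manip.move_pose(position, orientation): joint-space move of the TCP to a pose.
- manip.move_l(position, orientation=None, feed=150): straight line of the TCP; orientation=None keeps the orientation; feed is the mean speed in mm/s.
- manip.move_joints(angles): joint-space move.
- manip.gripper_to(opening, strength=None): finger opening in mm; strength is the grip in N (None keeps the last); returns when the fingers have stopped.
- manip.dwell(seconds).
- manip.ik(position, orientation): joint angles nearest the present ones, or None.
- manip.read_camera(name): name is "scene" or "side" or "wrist"; returns a dict with "pixels" (420x560x3 uint8, red, green, blue), "fx", "fy", "cx", "cy" (pixels), "dist_coeffs" ([k1, k2, p1, p2, k3] as OpenCV has them; the pictures are not rectified), "eye" and "rotation" of the camera in the world; the wrist camera has in their place "hand_eye" (4x4, takes a point from camera to tool coordinates, whose origin is the TCP and whose axes are the flange's). Camera axes: x right, y down, z forward; pixel columns grow to the right and rows downward; lengths in mm; the calibration is good to about 2 mm. A picture is of the moment at which its call begins: read the wrist's pose just before it. There is no depth.
A pose or a line that the arm cannot do raises manip.Unreachable and nothing moves.
- manip.close_job(): hands the job in, once; it reports no verdict.
Readings, each from a call of its own:
- manip.current_time(): time.
- manip.current_joints(): joint angles.
- manip.current_joint_vel(): joint speeds.
- manip.current_tau(): joint torques, N m.
- manip.current_tcp_pos(): TCP position.
- manip.current_orientation(): TCP orientation.
- manip.current_contact_force(): force on the tool from outside, world axes, zero at the start.
- manip.current_moment(): the same for the moment, N m.
- manip.current_gripper_width(): finger opening in mm.
Only numpy, scipy, OpenCV 4.12 (cv2) and the standard library are available. Lean on these libraries where they do the work, as an engineer would, in place of code of your own. Each camera call takes 0.05 s, during which the arm holds its last target.

## Task

Turn the hand wheel of the plate lifter clockwise, more than a full turn, until it reaches its stop and the blue plate stands fully up. Then pick up the orange spring clip by its two wings, squeeze it wide open, and hold it upright and level astride the middle of the plate's top edge, one jaw on each side, with the edge well inside the mouth but the clip touching neither the plate nor the lifter. Finish while still holding it there, squeezed open; leave the connector, bracket and screwdriver where they are.

Things in the scene. Friction and masses are not known exactly. Their poses are not given: they have to be found in the camera images.
- lifter: Fixed grey housing on the counter, 110 (x) x 250 (y) x 50 (z) mm. Origin: centre of its underside. In its frame the wheel's axis stands at y = -62 mm and the plate at y = +65 mm, both at x = 0.
- wheel_axis (a point): Point on the vertical axis of the lifter's hand wheel, level with the middle of the gripping height of its crank knob. The wheel is an aluminium disc 96 mm across whose top face lies 68 mm above the counter (26 mm below this point). Axes as the lifter's.
- wheel (a joint): Turn of the hand wheel in rad, growing clockwise seen from above; starts at 0 to 0.5, hard stop at 6.85. At value q the crank knob stands 36 mm from the wheel's axis in the lifter frame's direction (cos q, -sin q). It turns lightly (about 1 N at the knob), stays where it is left, and winds the plate up 5 mm per rad, 34 mm at the stop.
- knob_mid (a point): Black crank knob on the wheel: an upright cylinder 16 mm across that stands 34 mm up from the disc and spins freely about its own axis (so a gripper need not turn with it). The point lies on its axis, 22 mm above the disc and 12 mm below its top. It circles the wheel's axis at 36 mm.
- plate_edge (a point): Middle of the top edge of the blue plate that stands upright in the lifter's slot: 3 mm thick along this frame's x, 70 mm long along its y (the edge's direction), z up; axes as the lifter's. The edge stands 8 mm above the lifter's top at wheel value 0 and 42 mm above it at the stop; the slot has a rim 3 mm high.
- clip_mid (a point): Orange spring clip, 75 mm tall, about 50 g, standing on its jaws on the counter, wings up. The point: its centre, 37.5 mm above the jaw tips. x: along the hinge pin (42 mm long, underside 30 mm above the tips); y: the way the wings are squeezed and the jaws part; z: up. Each wing ends in a rubber bar, 10 mm thick, 38 mm long along x, centred 70 mm above the tips (74 mm when squeezed open).
- clip_mouth (a point): Point of the clip midway between its two jaw tips, level with the tips when shut (the tips rise 1 mm and draw outwards when it opens); same axes as clip_mid.
- clip_jaw (a joint): Opening of each jaw of the clip in rad (both levers move alike): 0 shut, 0.27 at the stop, where the jaw tips are 20 mm apart. Over the two rubber bars the clip measures 52 mm shut and 32 mm squeezed to the stop. A spring shuts it: the squeeze takes about 2 N to begin and 6 N at the stop. As the wings close the bars rise about 4 mm over the jaws, so a clip squeezed open while standing on the counter may end up tilted in the grip.
- connector_mid (a point): Bystander: small clear-grey wire connector block with orange levers, 40 x 26 x 20 mm, lying on the counter; the point is its centre.
- bracket_mid (a point): Bystander: bent steel strip, 100 x 22 mm in outline, raised to 26 mm at its +x end; the point lies 4 mm above its underside, at the middle of the flat part.
- screwdriver: Bystander: red-handled screwdriver 170 mm long, lying on the counter, up to 26 mm high; origin half-way along it, on its underside.

How it is judged:
By the outcome, as a careful person would: the job done as asked, in the order asked, and still so for the second after the job is handed in, while the arm keeps its last pose, push and grip.
It also fails if it takes over 66 s, if anything falls off the work surface, if the arm or the gripper's body presses on something with over 40 N, if the wrist force passes 120 N, or if a joint passes its speed limit or range.

## Working session

There is one attempt and no reset: what is moved stays moved. The work goes in short steps, each a Python script; the robot and the scene stay as the last script left them, time stands still between calls to the robot, and variables do not carry over. Pictures are saved under pics/ and viewed, and the job is handed in when it is done.

```bash
mkdir -p pics; ls; python3 - <<'E'
from cell import manip
import cv2, numpy as np
print(manip.current_time(), manip.current_tcp_pos(), manip.current_orientation(), manip.current_gripper_width())
for n in ["scene","side","wrist"]:
    c=manip.read_camera(n)
    cv2.imwrite(f"pics/{n}0.png",c["pixels"][:,:,::-1])
    print(n,{k:(np.round(v,3).tolist()) for k,v in c.items() if k!="pixels"})
E
```

```text
pics
0.0 [254.52378568 597.39053688 213.40949928] [-1.79881907e+02 -9.65493250e-03  1.56922532e+02] 95.12611180708895
scene {'fx': 542.539, 'fy': 542.539, 'cx': 281.54, 'cy': 211.539, 'dist_coeffs': [-0.003, 0.0, 0.0, 0.0, 0.0], 'eye': [1405.985, 100.008, 868.552], 'rotation': [-134.848, -1.137, 93.597]}
side {'fx': 442.787, 'fy': 442.787, 'cx': 272.259, 'cy': 215.765, 'dist_coeffs': [-0.013, 0.0, 0.0, 0.0, 0.0], 'eye': [224.922, 490.14, 738.452], 'rotation': [-138.763, -0.463, -135.599]}
wrist {'fx': 340.51, 'fy': 340.51, 'cx': 276.141, 'cy': 209.618, 'dist_coeffs': [-0.078, 0.0, 0.0, 0.0, 0.0], 'hand_eye': [[-0.001, -0.962, -0.274, 76.871], [1.0, -0.001, -0.0, 0.135], [-0.0, -0.274, 0.962, -170.516], [0.0, 0.0, 0.0, 1.0]]}
```

View pics/scene0.png

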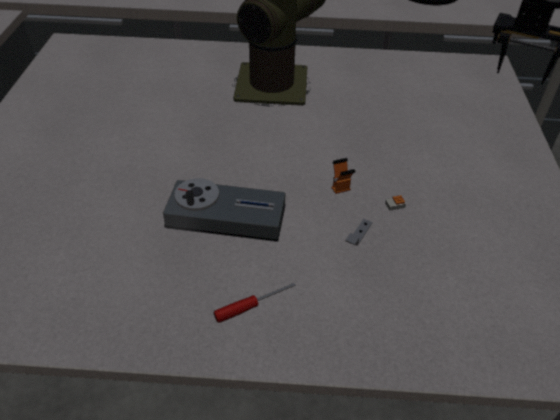

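View pics/side0.png

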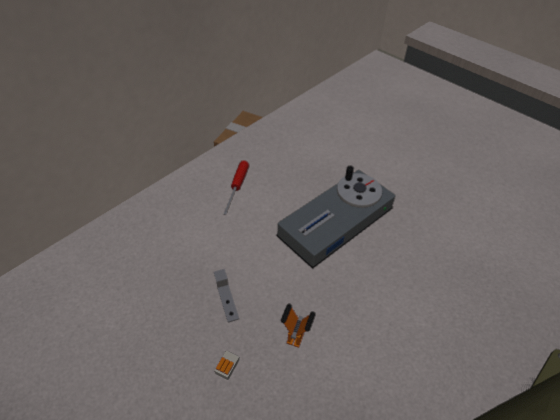

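View pics/wrist0.png

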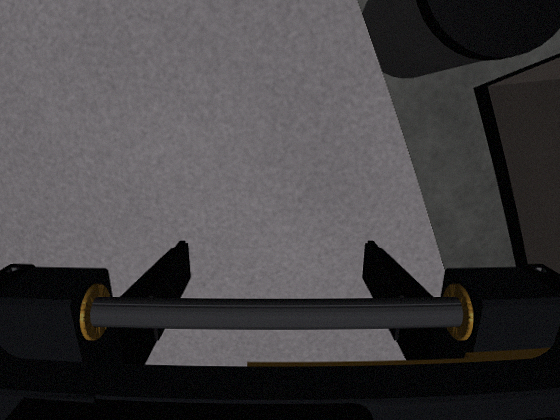

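The scene view shows the lifter at about (225,210), with its wheel at (197,193), the clip at (342,177) and the connector at (396,203). The bracket is at (360,232) and the screwdriver at (250,304). The side view shows the lifter at (336,215), the knob at (350,172) and the clip at (298,326). The wrist view shows only bare counter. Next I'll write helpers and enlarge the crops.

```bash
cat > h.py <<'E'
from cell import manip
import cv2, numpy as np
from scipy.spatial.transform import Rotation as Ro
def R(o): return Ro.from_euler('xyz',o,degrees=True).as_matrix()
class Cam:
    def __init__(s,name):
        if name=="wrist":
            p=np.array(manip.current_tcp_pos());o=R(manip.current_orientation())
        c=manip.read_camera(name); s.img=c["pixels"][:,:,::-1].copy()
        s.K=np.array([[c["fx"],0,c["cx"]],[0,c["fy"],c["cy"]],[0,0,1.]]);s.d=np.array(c["dist_coeffs"],float)
        if name=="wrist":
            H=np.array(c["hand_eye"]);s.R=o@H[:3,:3];s.e=p+o@H[:3,3]
        else: s.R=R(c["rotation"]);s.e=np.array(c["eye"],float)
    def ray(s,uv):
        q=cv2.undistortPoints(np.array(uv,float).reshape(-1,1,2),s.K,s.d).reshape(-1,2)
        return np.c_[q,np.ones(len(q))]@s.R.T
    def plane(s,uv,z):
        d=s.ray(uv); return s.e+d*((z-s.e[2])/d[:,2])[:,None]
    def proj(s,P):
        rv,_=cv2.Rodrigues(s.R.T); return cv2.projectPoints(np.array(P,float).reshape(-1,1,3),rv,-s.R.T@s.e,s.K,s.d)[0].reshape(-1,2)
def tri(c1,u1,c2,u2):
    d1=c1.ray([u1])[0];d2=c2.ray([u2])[0]
    A=np.c_[d1,-d2];t=np.linalg.lstsq(A,c2.e-c1.e,rcond=None)[0]
    a=c1.e+d1*t[0];b=c2.e+d2*t[1];return (a+b)/2,np.linalg.norm(a-b)
def crop(c,x,y,w,h,f,fn):
    cv2.imwrite(fn,cv2.resize(c.img[y:y+h,x:x+w],None,fx=f,fy=f,interpolation=cv2.INTER_CUBIC))
E
python3 - <<'E'
from h import *
a=Cam("scene");b=Cam("side")
crop(a,150,150,270,110,2.9,"pics/s1.png"); crop(b,260,150,150,210,2.8,"pics/d1.png")
for n,c in(("scene",a),("side",b)):
    hsv=cv2.cvtColor(c.img,cv2.COLOR_BGR2HSV)
    m=cv2.inRange(hsv,(5,150,80),(20,255,255))
    k,l,st,ce=cv2.connectedComponentsWithStats(m)
    print(n,[(st[i].tolist(),ce[i].round(1).tolist(),c.plane([ce[i]],30)[0].round().tolist()) for i in range(1,k) if st[i,4]>30])
E
```

```text
scene [([334, 163, 13, 15, 104], [339.5, 168.5], [406.0, 193.0, 30.0]), ([393, 196, 11, 7, 54], [398.2, 199.1], [502.0, 324.0, 30.0])]
side [([284, 309, 14, 36, 226], [290.7, 325.0], [454.0, 201.0, 30.0]), ([294, 316, 14, 31, 153], [300.0, 332.0], [434.0, 200.0, 30.0]), ([216, 357, 17, 17, 167], [224.2, 365.1], [483.0, 331.0, 30.0])]
```

View pics/s1.png

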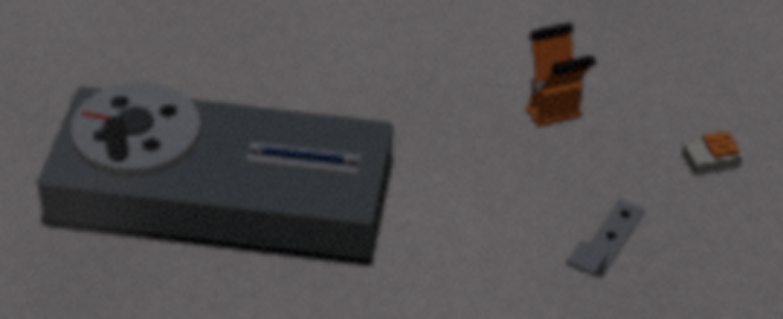

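View pics/d1.png

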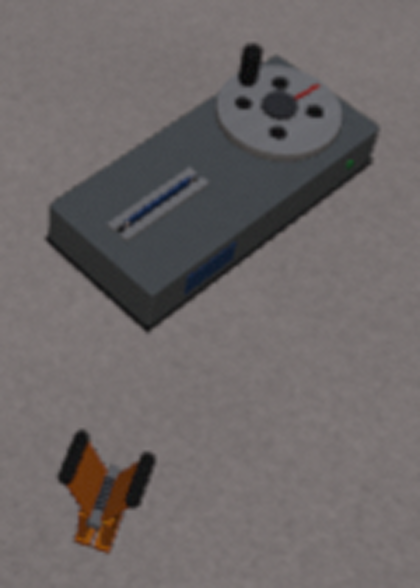

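The crops show the lifter's top corners in the scene view at about (80,88), (392,123), (374,222) and (42,184). The disc centre is near (136,126) and the knob top near (118,118)-(118,155). In the side view the knob runs from (252,47) to (248,80), and the clip bars are at (73,457) and (141,479).

```bash
python3 - <<'E'
from h import *
a=Cam("scene");b=Cam("side")
S=lambda p:(np.array(p,float)+.5)/2.9-.5+150
D=lambda p:(np.array(p,float)+.5)/2.8-.5+np.array([260,150])
print("top S",a.plane([S(p) for p in [(80,88),(392,123),(374,222),(42,184)]],50).round(1))
print("top D",b.plane([D(p) for p in [(51,206),(150,296),(377,129)]],50).round(1))
# wheel: bright disc ellipse
for n,c,roi in(("S",a,(170,172,52,40)),("D",b,(335,165,52,45))):
    x,y,w,h=roi; g=cv2.cvtColor(c.img,cv2.COLOR_BGR2GRAY)[y:y+h,x:x+w]
    m=(g>125).astype(np.uint8) if False else None
    g2=cv2.GaussianBlur(g,(3,3),0); t,_=cv2.threshold(g2,0,255,cv2.THRESH_OTSU)
    print(n,"otsu",t,np.percentile(g2,[5,25,50,75,95]))
    cv2.imwrite(f"pics/w{n}.png",cv2.resize((g2>t).astype(np.uint8)*255,None,fx=8,fy=8,interpolation=0))
print("disc S",a.plane([S((136,126))],68).round(1),"disc D",b.plane([D((279,110))],68).round(1))
print("disc D edge",b.plane([D((217,103)),D((342,115)),D((278,158)),D((281,66))],68).round(1))
print("disc S edge",a.plane([S((70,125)),S((201,128)),S((135,170)),S((138,84))],68).round(1))
print("knob top?",a.plane([S((116,122))],102).round(1),b.plane([D((252,46))],102).round(1))
print("knob base",b.plane([D((248,80))],68).round(1), a.plane([S((118,157))],68))
# slot
print("slot S",a.plane([S((247,150)),S((360,164))],53).round(1),"D",b.plane([D((115,226)),D((203,178))],53).round(1))
# blue
for n,c in(("S",a),("D",b)):
    hsv=cv2.cvtColor(c.img,cv2.COLOR_BGR2HSV);m=cv2.inRange(hsv,(105,130,40),(130,255,255))
    k,l,st,ce=cv2.connectedComponentsWithStats(m)
    print(n,[(st[i].tolist(),c.plane([ce[i]],58)[0].round(1).tolist()) for i in range(1,k) if st[i,4]>20])
for p,q in(((552,32),(141,479)),((552,32),(73,457)),((574,66),(73,457)),((574,66),(141,479))): print("bar",tri(a,S(p),b,D(q)))
print("bars D z70:",b.plane([D((73,457)),D((141,479))],70).round(1),"S",a.plane([S((552,32)),S((574,66))],70).round(1))
E
```

```text
top S [[ 502.2 -176.7   50. ]
 [ 521.8   68.    50. ]
 [ 627.3   61.3   50. ]
 [ 608.8 -183.3   50. ]]
top D [[ 620.9   61.5   50. ]
 [ 516.6   71.9   50. ]
 [ 496.2 -172.    50. ]]
S otsu 67.0 [32. 54. 76. 86. 95.]
D otsu 83.0 [ 41.  69.  99. 107. 118.]
disc S [[ 560.5 -120.9   68. ]] disc D [[ 553.7 -118.7   68. ]]
disc D edge [[ 592.   -91.2   68. ]
 [ 516.5 -148.3   68. ]
 [ 524.1  -78.2   68. ]
 [ 582.2 -159.    68. ]]
disc S edge [[ 563.6 -169.8   68. ]
 [ 558.6  -72.6   68. ]
 [ 606.8 -113.5   68. ]
 [ 513.8 -127.5   68. ]]
knob top? [[ 593.5 -126.4  102. ]] [[ 593.1 -128.3  102. ]]
knob base [[ 590.8 -128.1   68. ]] [[ 594.41213068 -128.18988423   68.        ]]
slot S [[563.8 -38.2  53. ]
 [571.7  47.1  53. ]] D [[573.7  44.6  53. ]
 [558.1 -35.5  53. ]]
S []
D [([307, 214, 20, 15, 30], [564.4, 7.6, 58.0]), ([327, 237, 17, 17, 76], [499.8, 29.4, 58.0])]
bar (array([424.30319086, 189.4704851 ,  68.86212656]), np.float64(1.0694250187374779))
bar (array([454.17386261, 199.9505892 ,  85.75631048]), np.float64(27.10772804851281))
bar (array([463.47020736, 206.48109421,  67.76599126]), np.float64(0.437040457593027))
bar (array([433.43317914, 196.18508083,  51.01415316]), np.float64(29.95224706198968))
bars D z70: [[462.6 207.2  70. ]
 [423.8 189.4  70. ]] S [[426.1 189.8  70. ]
 [466.2 206.4  70. ]]
```

The lifter is centred near (562,-57) with yaw ≈ -4.7°, and the knob is near (593,-127). The clip is near (444,198) with its squeeze axis at ≈24°. The bars measure 42 mm apart at z≈68, which matches the given sizes. The fixed cameras disagree by about 5 mm, so I'll refine the lifter position with the wrist camera.

```bash
python3 - <<'E'
from h import *
manip.move_pose([558,-112,235],[180,0,85.3])
c=Cam("wrist"); print(manip.current_time(),manip.current_tcp_pos(),manip.current_orientation(),manip.current_joints())
import pickle; pickle.dump(c,open("w1.pkl","wb"))
cv2.imwrite("pics/w1.png",cv2.resize(c.img,None,fx=1.4,fy=1.4,interpolation=cv2.INTER_CUBIC))
y=np.deg2rad(-4.7);M=np.array([[np.cos(y),-np.sin(y)],[np.sin(y),np.cos(y)]])
for n,p,z in(("wheel",(0,-62),68),("plate",(0,65),58)):
    print(n,c.proj([[*(np.array([562,-57])+M@p),z]]).round())
E
```

```text
3.125 [ 558.14831929 -111.28250332  234.92143018] [-1.79994199e+02 -9.76242934e-03  8.53685398e+01] [-1.66839822e+01 -3.79677390e+00  1.03729547e+02  8.46266290e-03
  8.00749379e+01 -1.20539816e+01]
wheel [[275. 199.]]
plate [[275.  68.]]
```

View pics/w1.png

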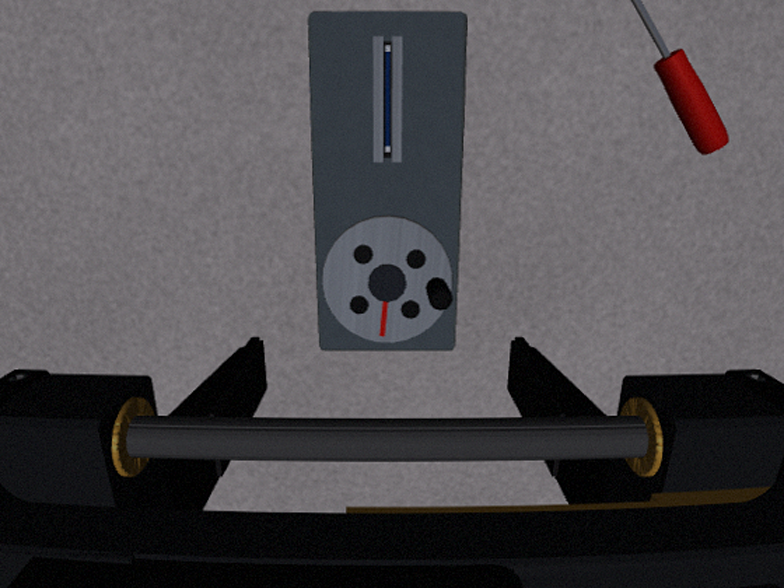

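The view from above shows the disc centred at about (387,279) and the knob at (439,293) in the enlarged picture. The blue plate runs from (387,50) to (387,148). I'll measure these with masks.

```bash
python3 - <<'E'
from h import *
import pickle;c=pickle.load(open("w1.pkl","rb"))
print("top corners",c.plane(np.array([(309,12),(466,12),(455,350),(320,350)])/1.4,50).round(1).tolist())
g=cv2.GaussianBlur(cv2.cvtColor(c.img,cv2.COLOR_BGR2GRAY),(3,3),0)
m=np.zeros_like(g);x,y,w,h=222,148,110,104;m[y:y+h,x:x+w]=(g[y:y+h,x:x+w]>105)*255
print(g[200,255],g[165,225],g[120,240],g[200,200])
cs,_=cv2.findContours(m,cv2.RETR_EXTERNAL,cv2.CHAIN_APPROX_NONE);k=max(cs,key=cv2.contourArea)
P=c.plane(k.reshape(-1,2),68)[:,:2]
# circle fit w/ known r 48, robust
from scipy.optimize import least_squares
r=least_squares(lambda q:np.hypot(*(P-q[:2]).T)-q[2],[560,-119,48],loss="soft_l1",f_scale=.5);print("disc",r.x,len(P),np.abs(r.fun).mean())
hsv=cv2.cvtColor(c.img,cv2.COLOR_BGR2HSV)
m=cv2.inRange(hsv,(105,120,30),(130,255,255));n,l,st,ce=cv2.connectedComponentsWithStats(m)
for i in range(1,n):
    if st[i,4]>30:
        ys,xs=np.nonzero(l==i);Q=c.plane(np.c_[xs,ys],58)
        v=np.polyfit(Q[:,1],Q[:,0],1);print("blue",st[i],Q.mean(0).round(1),"yaw",-np.degrees(np.arctan(v[0])),Q.min(0),Q.max(0))
m=((g<45)*255).astype(np.uint8);n,l,st,ce=cv2.connectedComponentsWithStats(m)
for i in range(1,n):
    if 60<st[i,4]<600: print("dark",st[i],ce[i].round(1),"z68",c.plane([ce[i]],68)[0].round(1),"z85",c.plane([ce[i]],85)[0].round(1))
E
```

```text
top corners [[520.1, 68.1, 50.0], [626.9, 59.4, 50.0], [607.7, -186.8, 50.0], [499.4, -177.9, 50.0]]
105 62 58 113
disc [119.79864302 -78.87290168 495.21444969] 237 2.17935216378982
blue [275  37   4  67 268] [568.5   6.1  58. ] yaw -4.641882593969278 [564.57038275 -24.62343435  58.        ] [572.38480863  36.16946278  58.        ]
dark [274  37   6  67 358] [276.2  68.8] z68 [568.2   6.2  68. ] z85 [568.1   4.1  85. ]
dark [253 175  13  13 134] [259.  181.3] z68 [542.3 -99.1  68. ] z85 [543.4 -95.8  85. ]
dark [291 179  13  13 132] [296.7 184.7] z68 [ 579.9 -105.6   68. ] z85 [ 579.2 -102.    85. ]
dark [264 189  26  27 527] [276.1 201.6] z68 [ 557.7 -121.5   68. ] z85 [ 558.1 -117.2   85. ]
dark [304 198  20  23 327] [313.4 209.6] z68 [ 595.4 -133.2   68. ] z85 [ 593.8 -128.2   85. ]
dark [250 212  13  12 124] [256.1 217.3] z68 [ 535.6 -136.7   68. ] z85 [ 537.1 -131.5   85. ]
dark [287 215  12  12 123] [292.7 220.6] z68 [ 573.2 -143.3   68. ] z85 [ 572.8 -137.8   85. ]
```

The four hole centres give the wheel axis at (557.8,-121.2). The lifter corners give (558.5,-121.1) and the plate (568.5,6.1), so these agree. The knob is at radius ≈36.8, world angle ≈-11.8°, so q≈0.12. Next I'll grip the knob.

```bash
python3 - <<'E'
from h import *
ax=np.array([558.,-121.]);k=ax+36*np.array([np.cos(np.deg2rad(-11.8)),np.sin(np.deg2rad(-11.8))])
manip.gripper_to(38,8)
manip.move_pose([*k,150],[180,0,130])
manip.move_l([*k,77],feed=80)
print(manip.current_tcp_pos(),manip.current_contact_force())
manip.gripper_to(10,8)
print(manip.current_time(),manip.current_gripper_width(),manip.current_tcp_pos(),manip.current_contact_force(),manip.current_joints())
cv2.imwrite("pics/w2.png",Cam("wrist").img)
E
```

```text
[ 593.79780745 -128.539803     77.71062271] [-0.18949436 -1.47914593  0.22160954]
6.5167 15.92734306909132 [ 593.63743947 -128.40870037   77.39096345] [1.4939868  0.91970121 0.24826072] [-1.72723104e+01  8.74357689e+00  1.06603393e+02  8.87807557e-03
  6.45949556e+01 -5.72747775e+01]
```

View pics/w2.png

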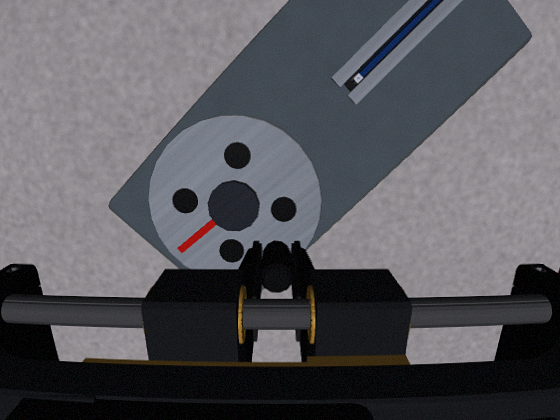

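The knob is held between the pads at about (278,265), with width 15.9 mm, as it should be. Now I'll turn clockwise in small chords and watch the force.

```bash
python3 - <<'E'
from h import *
ax=np.array([558.,-121.])
for a in np.linspace(0,100,6)[1:]:
    t=np.deg2rad(-11.8-a);p=ax+36*np.array([np.cos(t),np.sin(t)])
    manip.move_l([*p,77],feed=60)
    f=np.array(manip.current_contact_force());print(round(a),manip.current_time(),f.round(1),manip.current_gripper_width().__round__(1),(np.array(manip.current_tcp_pos())[:2]-p).round(1))
    if np.linalg.norm(f)>25: break
E
```

```text
20 6.925 [ 1.4 -1.7  1.4] 15.6 [ 0.3 -0.8]
40 7.2833 [ 2.4 -4.2  1.2] 15.5 [ 0.3 -0.7]
60 7.6417 [ 0.7 -4.8  2. ] 16.0 [ 0. -1.]
80 8.0 [-0.7 -6.4  2.3] 15.7 [-0.6 -0.8]
100 8.3583 [-3.1 -4.6  4.9] 15.6 [-1.1 -0.3]
```

```bash
python3 - <<'E'
from h import *
ax=np.array([558.,-121.])
for a in list(range(120,361,20))+[366,372,377,381,384,387,390,393,396]:
    t=np.deg2rad(-11.8-a);u=np.array([np.cos(t),np.sin(t)]);p=ax+36*u
    manip.move_l([*p,77],feed=60 if a<361 else 25)
    f=np.array(manip.current_contact_force());tg=np.array([u[1],-u[0]])
    T=np.array(manip.current_tcp_pos())[:2]
    print(a,manip.current_time(),f.round(1),"tan %.1f rad %.1f"%(f[:2]@tg,f[:2]@u),manip.current_gripper_width().__round__(1),(T-p).round(1),np.degrees(np.arctan2(*(T-ax)[::-1])).round(1))
    if np.linalg.norm(f)>(25 if a<361 else 14): break
E
```

```text
120 8.7167 [-3.2 -3.   5.9] tan 0.3 rad 4.4 16.0 [-1.2  0.4] -133.7
140 9.075 [-2.8 -0.6  5. ] tan 0.8 rad 2.8 15.8 [-0.9  1.2] -154.1
160 9.4333 [-0.5  0.2  5.1] tan 0.2 rad 0.4 15.5 [-0.   0.9] -173.3
180 9.7917 [1.3 0.3 4.3] tan 0.5 rad -1.2 15.6 [0.5 0.2] 167.7
200 10.15 [ 2.5 -0.6  4.4] tan 0.8 rad -2.4 15.8 [ 0.6 -0.3] 148.1
220 10.5083 [ 2.9 -1.9  4.2] tan 1.1 rad -3.3 15.5 [ 0.5 -0.6] 128.2
240 10.8667 [ 2.7 -4.9  5. ] tan 1.0 rad -5.5 16.0 [ 0.2 -0.9] 108.3
260 11.225 [ 0.4 -4.9  6.4] tan 0.6 rad -4.9 15.7 [-0.3 -0.9] 88.6
280 11.5833 [-1.2 -3.5  7.5] tan 0.2 rad -3.7 15.5 [-0.6 -0.6] 68.8
300 11.9417 [-0.8 -1.4  7.1] tan 0.4 rad -1.6 15.9 [-0.7 -0.1] 49.0
320 12.3 [ 0.6 -0.7  6.9] tan 0.9 rad 0.2 15.9 [-0.5  0.2] 28.9
340 12.6583 [ 3.  -0.6  4.8] tan 1.0 rad 2.9 16.1 [-0.   0.3] 8.7
360 13.0167 [ 4.  -1.8  4.5] tan 1.0 rad 4.3 16.0 [ 0.3 -0.1] -11.8
366 13.3167 [ 5.  -2.7  5.3] tan 1.0 rad 5.6 15.8 [0.4 0. ] -17.6
372 13.6167 [ 4.9 -2.5  3.4] tan 0.3 rad 5.5 15.9 [ 0.5 -0.1] -23.6
377 13.8917 [ 4.7 -3.1  3.7] tan 0.4 rad 5.6 15.4 [ 0.5 -0.3] -28.8
381 14.1417 [ 4.8 -4.3  4. ] tan 1.0 rad 6.3 15.4 [ 0.5 -0.4] -32.9
384 14.3917 [ 4.4 -2.6  3.9] tan -0.4 rad 5.1 15.7 [ 0.6 -0.4] -35.8
387 14.6417 [ 5.5 -3.7  2.3] tan -0.6 rad 6.6 15.5 [ 0.7 -0.2] -38.4
390 14.8917 [9.2 1.9 1.4] tan -7.5 rad 5.6 15.7 [1.8 1.2] -38.5
393 15.1417 [11.5  8.7  2.3] tan -14.3 rad 2.0 15.3 [2.3 3.3] -38.4
```

The knob stopped at -38.4°, where -37° was expected, and the tangential reaction rose to 14 N, so the wheel is at its stop. I'll release the knob, rise, and look at the plate and then the clip.

```bash
python3 - <<'E'
from h import *
import pickle
manip.gripper_to(36,8)
T=manip.current_tcp_pos(); print(T)
manip.move_l([T[0],T[1],150],feed=150)
manip.move_pose([568,-40,250],[180,0,85.3]); manip.dwell(.3)
c=Cam("wrist");pickle.dump(c,open("w3.pkl","wb"));print(manip.current_time(),c.e)
cv2.imwrite("pics/w3.png",cv2.resize(c.img,None,fx=1.4,fy=1.4,interpolation=cv2.INTER_CUBIC))
manip.gripper_to(75,8)
u=np.array([np.cos(np.deg2rad(113.8)),np.sin(np.deg2rad(113.8))])
manip.move_pose([*(np.array([444,198])-40*u),230],[180,0,113.8]); manip.dwell(.3)
c=Cam("wrist");pickle.dump(c,open("w4.pkl","wb"));print(manip.current_time(),c.e)
cv2.imwrite("pics/w4.png",cv2.resize(c.img,None,fx=1.4,fy=1.4,interpolation=cv2.INTER_CUBIC))
a=Cam("scene");b=Cam("side");pickle.dump((a,b),open("f5.pkl","wb"))
crop(b,260,150,150,210,2.8,"pics/d5.png");crop(a,150,150,270,110,2.9,"pics/s5.png")
E
```

```text
[ 582.9937177  -146.38075792   76.51082436]
17.6333 [574.71961438  36.52470889 419.73668175]
19.7333 [430.05608394 231.35884099 400.54539717]
```

View pics/w3.png

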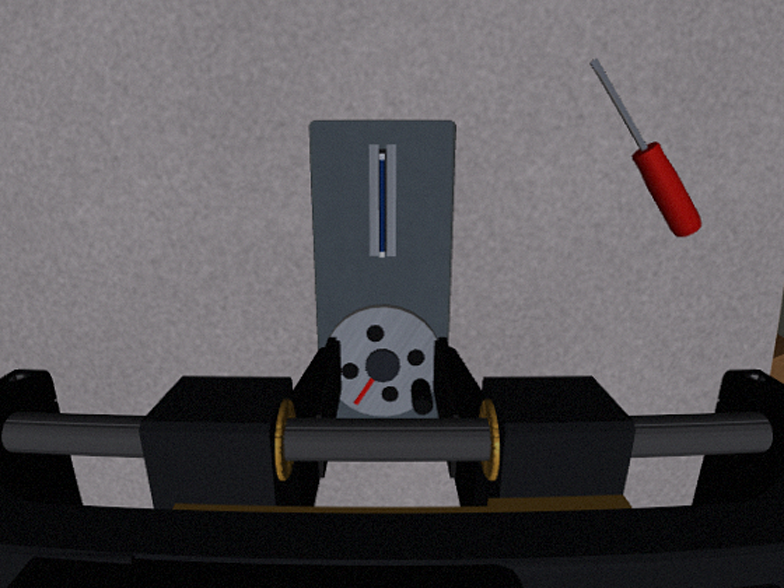

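View pics/w4.png

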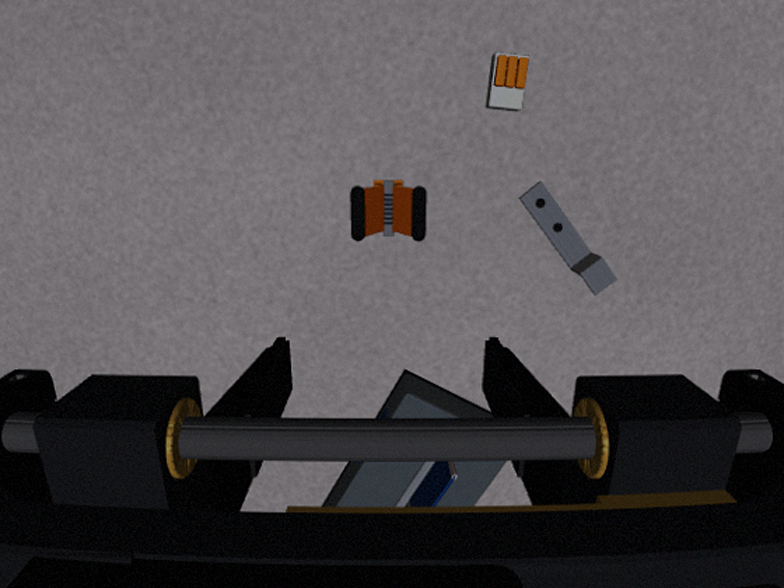

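View pics/d5.png

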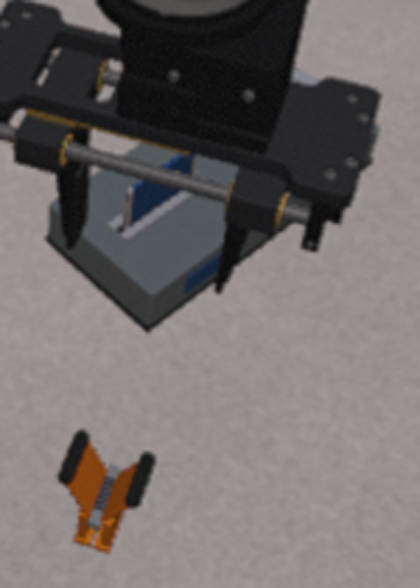

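View pics/s5.png

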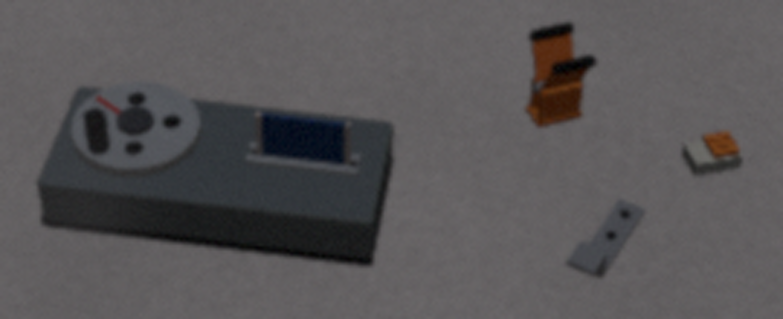

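The plate is up: the scene view shows a tall blue face at (305,137) and the knob at (96,132). The wrist view shows the clip's bars at (358,213) and (419,213). I'll measure both.

```bash
python3 - <<'E'
from h import *
import pickle
c=pickle.load(open("w3.pkl","rb"));a,b=pickle.load(open("f5.pkl","rb"))
hsv=cv2.cvtColor(c.img,cv2.COLOR_BGR2HSV)
m=cv2.inRange(hsv,(105,120,20),(130,255,255));n,l,st,ce=cv2.connectedComponentsWithStats(m)
for i in range(1,n):
    if st[i,4]>30:
        ys,xs=np.nonzero(l==i);Q=c.plane(np.c_[xs,ys],92)
        v=np.polyfit(Q[:,1],Q[:,0],1);print("blue z92",st[i],Q.mean(0).round(1),"yaw",-np.degrees(np.arctan(v[0])),Q.min(0).round(1),Q.max(0).round(1))
print("plate white ends z92",c.plane(np.array([(382,157),(382,254)])/1.4,92).round(1), "axis xs per row:")
for r in (125,145,165): 
    xs=np.nonzero(m[r])[0]; print(r,xs.min(),xs.max(),c.img[r,266:282].tolist() if r==145 else "")
g=cv2.GaussianBlur(cv2.cvtColor(c.img,cv2.COLOR_BGR2GRAY),(3,3),0)
n,l,st,ce=cv2.connectedComponentsWithStats(((g<45)*255).astype(np.uint8))
for i in range(1,n):
    if 50<st[i,4]<600: print("dark",st[i],c.plane([ce[i]],68)[0].round(1))
S=lambda p:(np.array(p,float)+.5)/2.9-.5+150
print("plate top S z92",a.plane([S((263,113)),S((349,121))],92).round(1))
c=pickle.load(open("w4.pkl","rb"))
g=cv2.GaussianBlur(cv2.cvtColor(c.img,cv2.COLOR_BGR2GRAY),(3,3),0)
m=((g<50)*255).astype(np.uint8);m[235:]=0;n,l,st,ce=cv2.connectedComponentsWithStats(m)
B=[]
for i in range(1,n):
    if 80<st[i,4]: 
        p=c.plane([ce[i]],70)[0];print("bar",st[i],ce[i],p.round(1))
        if abs(ce[i][1]-152)<15 and st[i,3]>30:
            B.append(p);ys,xs=np.nonzero(l==i);v=c.plane(cv2.fitLine(np.c_[xs,ys].astype(np.float32),cv2.DIST_L2,0,.01,.01).ravel()[2:][None]+np.array([[0,-15],[0,15]])*1.,70)
            print(v.round(1))
B=np.array(B);d=B[1]-B[0];print("mid",B.mean(0),"sep",np.linalg.norm(d),"ang",np.degrees(np.arctan2(d[1],d[0])))
E
```

```text
blue z92 [271 115   4  65 259] [568.4   5.7  92. ] yaw -4.924629613272551 [564.3 -25.1  92. ] [572.3  35.5  92. ]
plate white ends z92 [[571.5  37.9  92. ]
 [565.9 -27.5  92. ]] axis xs per row:
125 271 274 
145 271 274 [[120, 108, 103], [115, 105, 101], [122, 111, 106], [121, 109, 107], [85, 79, 76], [50, 25, 13], [86, 39, 13], [76, 34, 11], [52, 27, 18], [38, 38, 37], [88, 81, 78], [118, 108, 103], [117, 103, 103], [115, 107, 100], [118, 110, 103], [128, 117, 110]]
165 271 274 
dark [271 115   5  64 308] [568.5   4.4  68. ]
dark [262 233  12  11 103] [553.9 -94.6  68. ]
dark [554 239   6  15  74] [ 892.8 -135.8   68. ]
dark [262 250  23  22 415] [ 557.6 -122.1   68. ]
dark [291 250  12  11 101] [ 584.5 -117.6   68. ]
dark [273 276  11  10  90] [ 561.2 -147.9   68. ]
plate top S z92 [[564.4 -24.8  92. ]
 [567.6  38.4  92. ]]
bar [250 133  33  39 866] [263.49422633 150.7886836 ] [433.1 194.3  70. ]
[[427.5 207.4  70. ]
 [438.8 180.9  70. ]]
bar [292 133  12  39 406] [298.03694581 152.0862069 ] [464.1 206.6  70. ]
[[458.2 219.6  70. ]
 [470.2 193.3  70. ]]
bar [408 181  20  15 127] [417.63779528 187.7480315 ] [589.1 223.2  70. ]
mid [448.6174032  200.43852231  70.        ] sep 33.35556532587651 ang 21.53946017651472
```

```bash
python3 - <<'E'
from h import *
import pickle
c=pickle.load(open("w4.pkl","rb"))
m=((c.img.max(2)<60)*255).astype(np.uint8);m[:120]=0;m[180:]=0
n,l,st,ce=cv2.connectedComponentsWithStats(m)
B=[]
for i in range(1,n):
    if 150<st[i,4] and 240<ce[i][0]<310:
        ys,xs=np.nonzero(l==i); p=c.plane([ce[i]],70)[0];B.append(p);print(st[i],ce[i],p.round(1))
        v=np.polyfit(ys,xs,1);L=c.plane(np.array([[v[0]*r+v[1],r] for r in(135,168)]),70);d=L[0]-L[1];print("x-axis ang",np.degrees(np.arctan2(d[1],d[0])))
B=np.array(B);d=B[1]-B[0];print("mid",B.mean(0),"sep",np.linalg.norm(d),"ang",np.degrees(np.arctan2(d[1],d[0])))
E
```

```text
[250 133  11  39 378] [255.35714286 151.82275132] [426.3 190.3  70. ]
x-axis ang 113.59132241020606
[294 133  11  39 377] [298.66578249 151.99204244] [464.6 206.9  70. ]
x-axis ang 113.52699323772075
mid [445.47212398 198.57376275  70.        ] sep 41.803492726443196 ang 23.441554581738906
```

The clip bars are 41.8 mm apart (42 expected), with mid (445.4,198.6) and tool yaw 113.5°. I'll grip lightly, lift the clip clear, and only then squeeze it fully so it doesn't tilt.

```bash
python3 - <<'E'
from h import *
p=[445.3,198.6]
manip.move_pose([*p,110],[180,0,113.5])
manip.move_l([*p,51],feed=80); manip.dwell(.15)
print(manip.current_tcp_pos())
manip.gripper_to(49.5,3.5)
print(manip.current_gripper_width(),manip.current_contact_force())
manip.move_l([*p,56],feed=20)
cv2.imwrite("pics/w6.png",Cam("wrist").img)
manip.move_l([*p,120],feed=80)
print(manip.current_time(),manip.current_gripper_width(),manip.current_contact_force())
cv2.imwrite("pics/w7.png",Cam("wrist").img)
b=Cam("side");crop(b,200,200,200,200,3,"pics/d7.png")
E
```

```text
[445.87699651 198.80282768  51.73973745]
51.37579101987488 [-0.9675915  -0.08089217  2.46843201]
23.425 49.23351605892993 [ 0.62400392  0.8932267  -0.29490549]
```

View pics/w7.png

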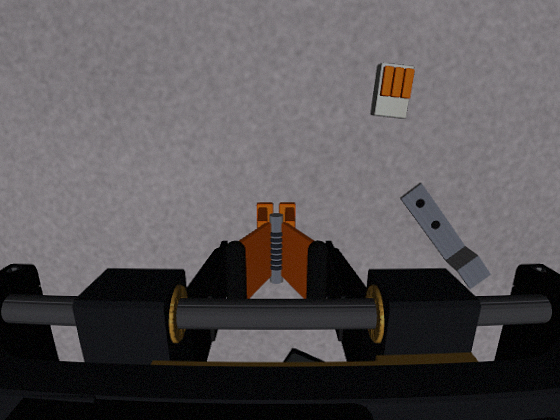

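View pics/d7.png

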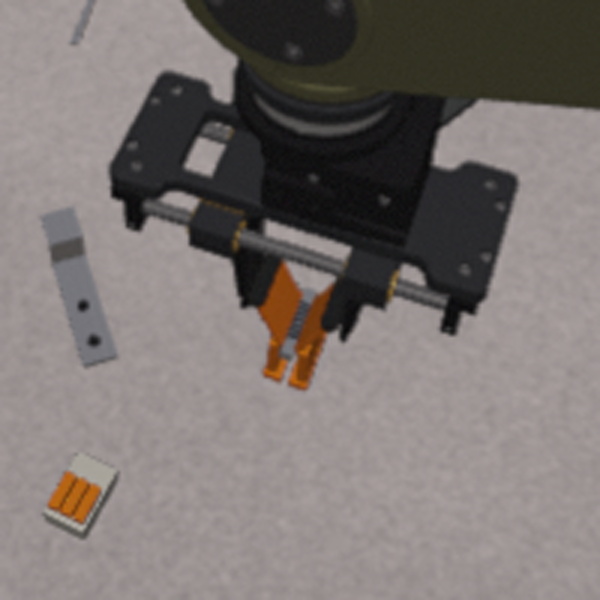

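The clip is held clear of the counter; the wrist view shows its bars at (236,270) and (318,270) and the jaw tips at (265,213) and (287,213). I'll squeeze it open now.

```bash
python3 - <<'E'
from h import *
import pickle
manip.gripper_to(28,14)
print(manip.current_time(),manip.current_gripper_width(),manip.current_contact_force(),manip.current_moment())
w=Cam("wrist");b=Cam("side");a=Cam("scene");pickle.dump((w,a,b),open("f8.pkl","wb"))
crop(w,170,150,220,170,3.5,"pics/w8.png")
crop(b,250,250,100,100,6,"pics/d8.png");crop(a,300,120,100,80,6,"pics/s8.png")
E
```

```text
24.0083 30.39215247807642 [ 0.75074677  0.17172129 -0.67620338] [-0.04722208  0.0035919  -0.04671411]
```

View pics/w8.png

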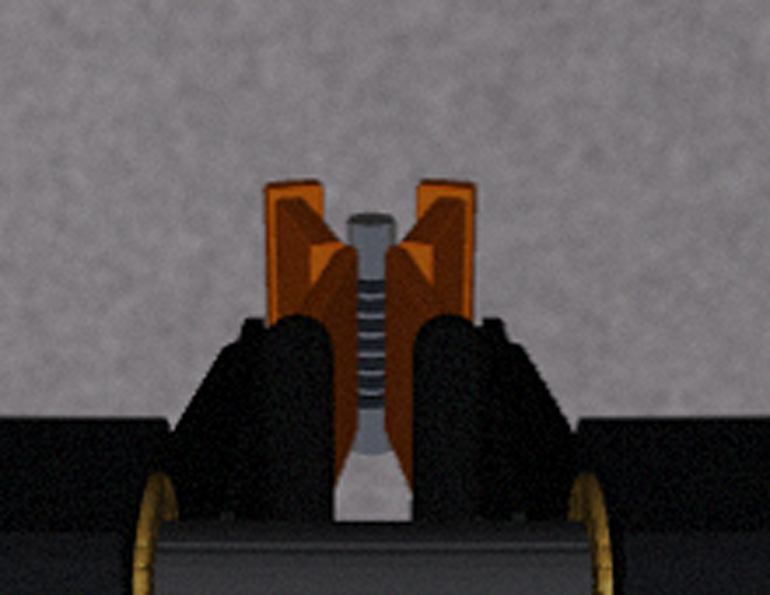

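View pics/d8.png

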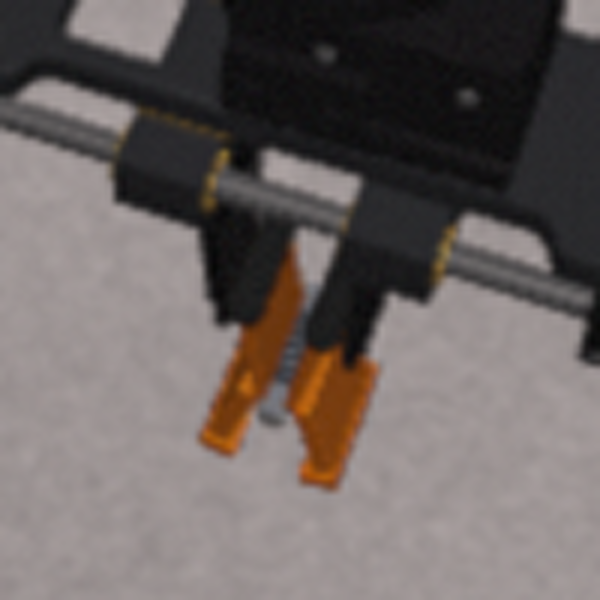

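View pics/s8.png

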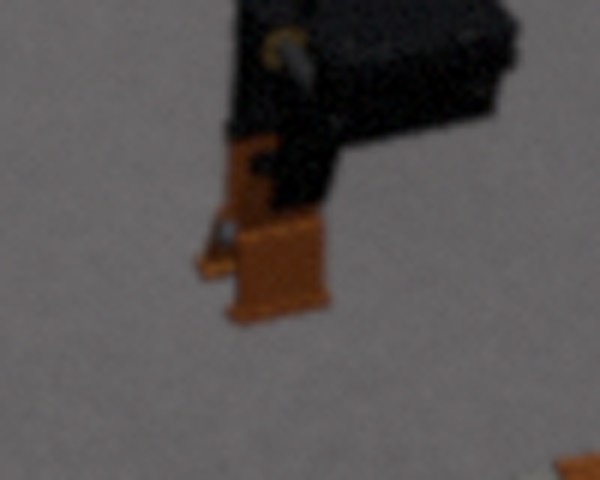

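The clip is squeezed open (width 30.4 mm, 32 nominal at its stop). The jaw feet in the wrist view are level at (267,186) and (474,184). I'll triangulate the foot corners to check level and height in the tool frame.

```bash
python3 - <<'E'
from h import *
import pickle
w,a,b=pickle.load(open("f8.pkl","rb"))
T=np.array(manip.current_tcp_pos());o=R(manip.current_orientation());print(T,manip.current_orientation())
W=lambda p:(np.array(p,float)+.5)/3.5-.5+np.array([170,150])
D=lambda p:(np.array(p,float)+.5)/6-.5+np.array([250,250])
S=lambda p:(np.array(p,float)+.5)/6-.5+np.array([300,120])
def tf(P): return (o.T@(P-T)).round(1)
for n,x in(("R front w-d",tri(w,W((474,184)),b,D((202,440)))),("R front w-s",tri(w,W((474,184)),a,S((328,302)))),("R front d-s",tri(b,D((202,440)),a,S((328,302)))),("L front w-d",tri(w,W((267,186)),b,D((338,488))))):
    print(n,tf(x[0]),round(x[1],2))
print("R rear scene on z:",[tf(a.plane([S((232,320))],T[2]-h)[0]) for h in (52,56,60)])
print("R front scene on z:",[tf(a.plane([S((328,302))],T[2]-h)[0]) for h in (52,56,60)])
print("pin front w/side", tf(tri(w,W((371,218)),b,D((272,414)))[0]))
print("pin rear wrist on z:",[tf(w.plane([W((371,448))],T[2]-h)[0]) for h in (18,22,26)],"front",[tf(w.plane([W((371,218))],T[2]-h)[0]) for h in (18,22,26)])
E
```

```text
[445.30343857 198.61092322 120.01210095] [ 1.79997140e+02 -9.14534726e-04  1.13497970e+02]
R front w-d [17.8 18.9 55. ] 2.57
R front w-s [18.2 19.1 50.9] 2.34
R front d-s [18.5 17.  52.4] 0.69
L front w-d [ 16.3 -21.3  58.7] 1.47
R rear scene on z: [array([-20.9,  15. ,  52. ]), array([-18.6,  10.9,  56. ]), array([-16.4,   6.8,  60. ])]
R front scene on z: [array([18.1, 17.1, 52. ]), array([20.5, 13. , 56. ]), array([23. ,  8.9, 60. ])]
pin front w/side [19.5 -0.9 24.3]
pin rear wrist on z: [array([-19.9,   0. ,  18. ]), array([-22.,  -0.,  22.]), array([-24.1,  -0. ,  26. ])] front [array([22.,  0., 18.]), array([20.8,  0. , 22. ]), array([19.6,  0. , 26. ])]
```

The feet sit near x ±18-20, at z ≈55 below the TCP. The clip is centred in y, because the wrist view is symmetric about the pin. It is level within what the pixels can resolve. I'll carry it above the plate and check alignment before lowering it.

```bash
python3 - <<'E'
from h import *
import pickle
manip.move_l([445.3,198.6,200],feed=150)
manip.move_pose([568.5,5.7,200],[180,0,85.2])
manip.move_l([568.5,5.7,168],feed=80); manip.dwell(.4)
print(manip.current_time(),manip.current_gripper_width(),manip.current_tcp_pos(),manip.current_orientation())
w=Cam("wrist");b=Cam("side");a=Cam("scene");pickle.dump((w,a,b),open("f9.pkl","wb"))
crop(w,170,120,220,170,3.5,"pics/w9.png")
crop(b,270,150,100,100,6,"pics/d9.png");crop(a,200,130,120,100,6,"pics/s9.png")
E
```

```text
26.7083 29.84484975767372 [568.72083982   5.62903343 168.38812785] [ 1.79961928e+02 -1.60394489e-03  8.51933915e+01]
```

View pics/w9.png

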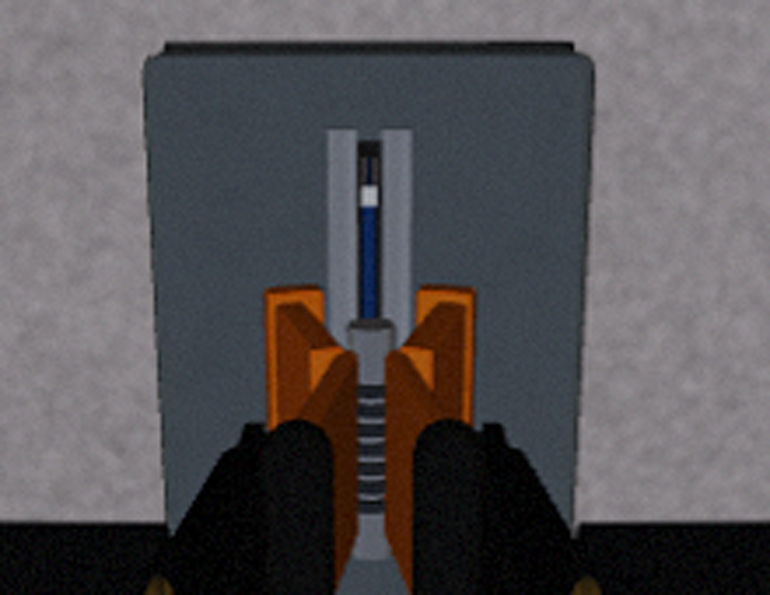

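View pics/d9.png

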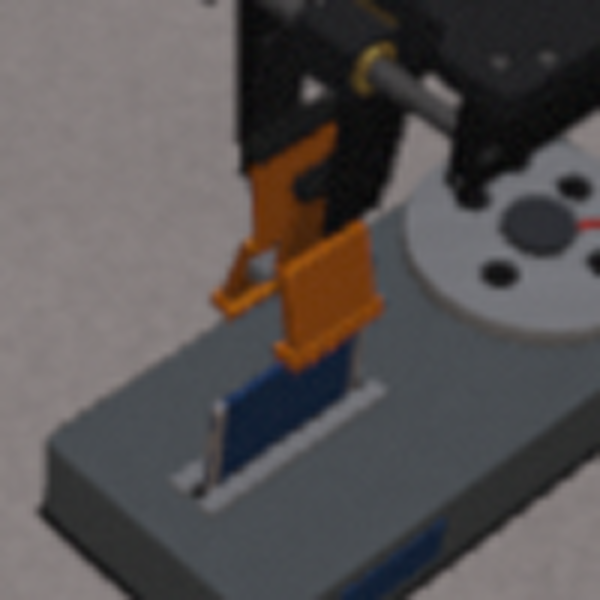

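View pics/s9.png

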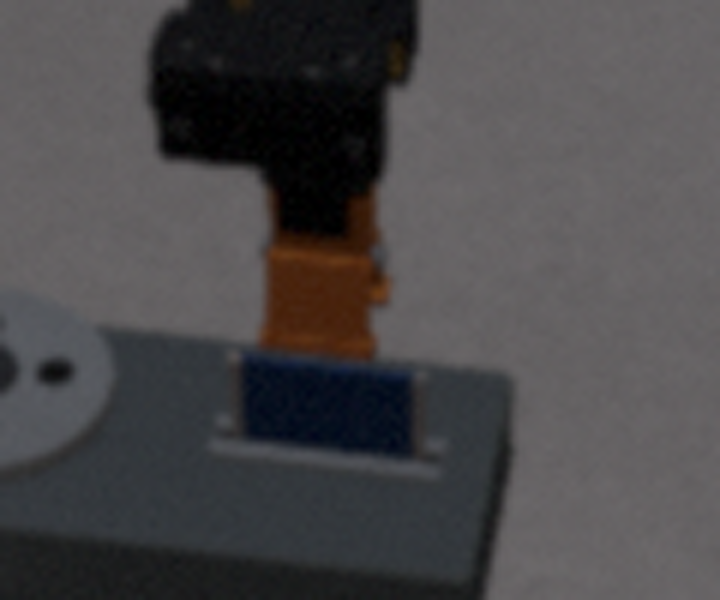

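The clip stands centred over the plate: the plate is at u≈369.5 and the clip's mid at ≈370.5, well under 0.5 mm apart. I'll check level numerically by fitting the jaw's lower edge in both fixed views against a projected level line.

```bash
cat > lev.py <<'E'
from h import *
def level(w,a,b,T,o):
    for n,c,side,box in(("scene",a,1,(235,160,35,40)),("side",b,-1,(300,190,40,30))):
        x,y,wd,h=box
        # expected foot outer lower edge
        s=1 if n=="scene" else -1
        E=[T+o@np.array([q,18*s,55.5]) for q in(-19,19)];e=c.proj(E)
        hsv=cv2.cvtColor(c.img,cv2.COLOR_BGR2HSV);m=cv2.inRange(hsv,(3,130,40),(22,255,255))
        lo,hi=sorted(e[:,0]);cols=np.arange(int(lo)+4,int(hi)-3);rows=[]
        sat=cv2.GaussianBlur(c.img[:,:,2].astype(float)-c.img[:,:,0],(3,3),0)
        for u in cols:
            yc=np.interp(u,*[v for v in e[np.argsort(e[:,0])].T]); r=np.arange(int(yc)-5,int(yc)+7)
            p=sat[r,u]; t=(p[:4].max()+p[-3:].min())/2
            k=[i for i in range(len(r)-1) if p[i]>=t>p[i+1]]
            rows.append(r[k[-1]]+(p[k[-1]]-t)/(p[k[-1]]-p[k[-1]+1]) if k else np.nan)
        rows=np.array(rows);g=~np.isnan(rows);v=np.polyfit(cols[g],rows[g],1);med=np.abs(rows[g]-np.polyval(v,cols[g]))<.7;v=np.polyfit(cols[g][med],rows[g][med],1)
        d=e[1]-e[0];s0=d[1]/d[0]
        best=[]
        for t in(-5,0,5):
            rr=o@Ro.from_euler('y',t,degrees=True).as_matrix();q=c.proj([T+rr@np.array([z,18*s,55.5]) for z in(-19,19)]);best.append((q[1]-q[0])[1]/(q[1]-q[0])[0])
        print(n,"slope meas %.3f level %.3f -> tilt %.1f deg"%(v[0],s0,np.interp(v[0],*(zip(*sorted(zip(best,(-5,0,5))))))),"row offset",np.polyval(v,e[:,0].mean())-e[:,1].mean(),med.sum(),"slopes",np.round(best,3))
E
python3 - <<'E'
from lev import *
import pickle
w,a,b=pickle.load(open("f9.pkl","rb"))
level(w,a,b,np.array(manip.current_tcp_pos()),R(manip.current_orientation()))
E
```

```text
scene slope meas 0.115 level 0.115 -> tilt 0.0 deg row offset -0.5766677612153046 11 slopes [0.18  0.115 0.05 ]
side slope meas -0.696 level -0.678 -> tilt -1.2 deg row offset 1.4964578937688202 7 slopes [-0.753 -0.678 -0.601]
```

The clip is level within about 1° in both views, and the height is consistent. I'll lower it in stages and watch the force.

```bash
python3 - <<'E'
from lev import *
import pickle
f0=np.array(manip.current_contact_force())
for z in (155,146,140,134):
    manip.move_l([568.4,5.7,z],feed=30); manip.dwell(.15)
    f=np.array(manip.current_contact_force());print(z,(f-f0).round(2),np.round(manip.current_tcp_pos(),1))
    if np.linalg.norm(f-f0)>4: break
manip.dwell(.5)
w=Cam("wrist");b=Cam("side");a=Cam("scene");pickle.dump((w,a,b),open("f10.pkl","wb"))
print(manip.current_time(),manip.current_gripper_width(),manip.current_tcp_pos(),manip.current_contact_force(),manip.current_moment())
crop(w,170,120,220,170,3.5,"pics/w10.png")
crop(b,270,150,100,100,6,"pics/d10.png");crop(a,200,130,120,100,6,"pics/s10.png")
E
```

```text
155 [-0.1   0.17  0.55] [568.6   5.7 155.3]
146 [-0.75 -0.44  0.54] [568.5   5.7 146.1]
140 [ 0.21 -0.49 -0.01] [568.4   5.7 140.1]
134 [ 0.39 -0.66 -0.01] [568.5   5.7 134.1]
29.8417 30.248743725673187 [568.39232058   5.71551986 133.99686236] [ 0.10266545 -0.32150134 -1.19494678] [-0.0721665   0.07830891  0.04389697]
```

View pics/w10.png

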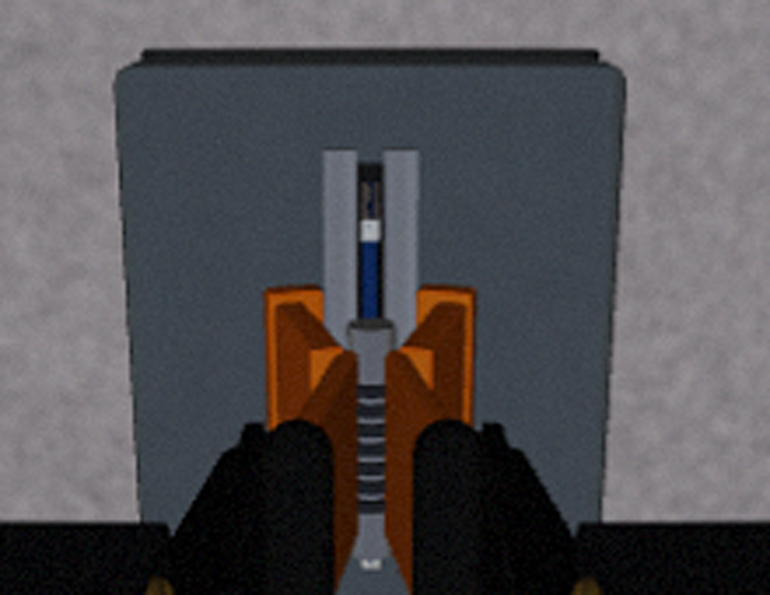

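View pics/d10.png

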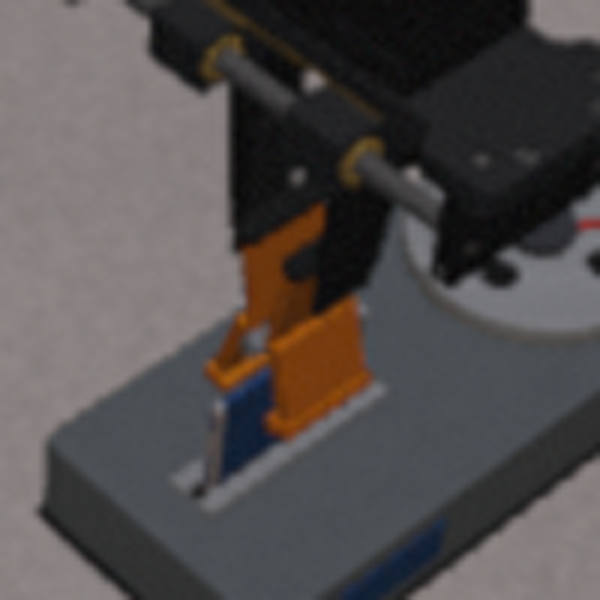

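View pics/s10.png

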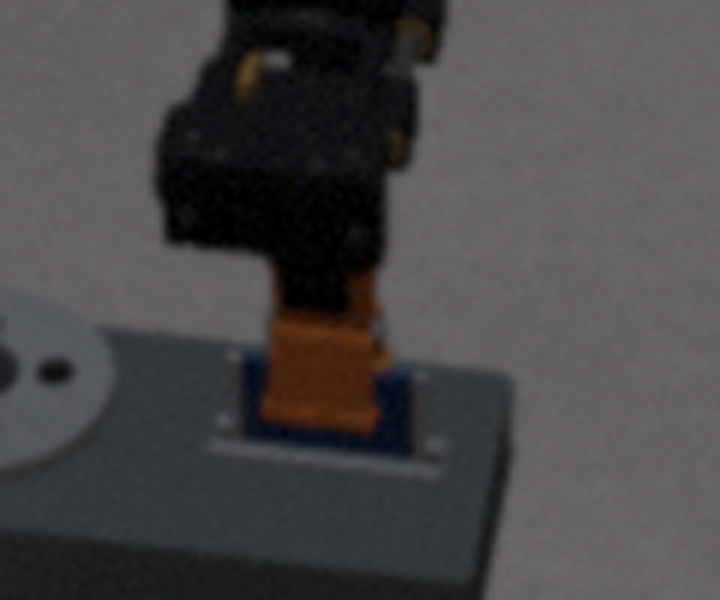

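The jaws straddle the plate: in the side view one jaw is on each side of the edge at about (240,375). The clip's pixels in the wrist view have not moved, and the contact force is unchanged. I'll do one last level and height check and confirm the knob stayed at the stop, then hand in.

```bash
python3 - <<'E'
from lev import *
import pickle
w,a,b=pickle.load(open("f10.pkl","rb"))
level(w,a,b,np.array(manip.current_tcp_pos()),R(manip.current_orientation()))
S=lambda p:(np.array(p,float)+.5)/6-.5+np.array([200,130])
# height of right jaw's outer lower edge, on plane 18 mm in front (+x) of the plate
for p in((262,423),(376,430)):
    d=a.ray([S(p)])[0];n=np.array([np.cos(np.deg2rad(-4.7)),np.sin(np.deg2rad(-4.7)),0]);P0=np.array([568.4,5.7,0])
    t=((P0-a.e)@n+18)/(d@n);print("foot edge",(a.e+t*d).round(1))
s,d5=pickle.load(open("f5.pkl","rb"));print("scene change at wheel",cv2.absdiff(a.img,s.img)[175:215,165:220].max(2).mean(),"bystanders",cv2.absdiff(a.img,s.img)[185:330,345:410].max(2).mean(),cv2.absdiff(a.img,s.img)[280:325,205:300].max(2).mean(), "noise", cv2.absdiff(a.img,s.img)[250:280,100:200].max(2).mean())
print(manip.current_time());manip.close_job()
E
```

```text
scene slope meas 0.101 level 0.117 -> tilt 1.3 deg row offset -0.5961019354176074 10 slopes [0.181 0.117 0.053]
side slope meas -0.676 level -0.693 -> tilt 1.1 deg row offset 1.0830586453197952 6 slopes [-0.765 -0.693 -0.619]
foot edge [584.6 -16.7  78.4]
foot edge [587.9  23.7  81.5]
scene change at wheel 2.214090909090909 bystanders 2.522546419098143 2.3819883040935674 noise 2.242
29.8417
the job is handed in; nothing more can be done
```

I turned the hand wheel clockwise by about 386° (a little over a full turn) to its hard stop, and the plate stands fully up. I then gripped the clip lightly, lifted it clear, squeezed it open in the air and held it astride the plate. I handed the job in at 29.8 s with the clip still held there, squeezed open.

**Last checks:**
- **Wheel:** the tangential reaction at the stop was about 14 N. The knob stopped at -38.4°, against -37.1° expected. The wheel had not moved since I released it.
- **Clip centring:** it is centred on the plate to under 0.5 mm in the wrist view.
- **Clip level:** it is level within about 1.3° in both fixed views.
- **Depth and clearance:** the jaw tips measured at z = 78–81 mm, so the 92 mm edge is about 11–14 mm inside the mouth. By calculation that leaves about 15 mm to the hinge pin and 25 mm to the slot rim.
- **Contact:** the force stayed below 1 N of change all the way down, so nothing was touching.
- **Bystanders:** the connector, bracket and screwdriver showed no change in the scene view beyond image noise. That comparison starts from after the wheel turn.

**Disagreements:**
- The scene and side cameras differed by up to about 7 mm at the lifter. I used the wrist camera there instead, and its measurements agreed with each other to about 1 mm.
- The gripper read 30.2 mm where the clip's stop is given as 32 mm. The pictures show the clip fully open.

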